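# Earth yourself, then switch on two bench stations

## Task

Start up the bench: with closed fingertips, first rest lightly on the domed brass stud of the round earthing post for a second or so to discharge static, then press the round key fully down, and after that the long bar key fully down, each with a light push. Leave the square key up, and do not shift, tip or lift the stations, the post or the glassware and other things standing among them. Finish clear of everything.

Things in the scene. Friction and masses are not known exactly. Their poses are not given: they have to be found in the camera images.
- earth_post: Loose round dark-steel earthing post of 0.6 to 1.0 kg: foot 72 mm across, neck 40 mm across, 44 mm high without its stud, a small brass terminal screw sticking out 32 mm from the axis at its back (+x), 32 mm up. Origin: centre of the underside, z up.
- earth_stud: The brass dome on top of the earthing post, 32 mm across and 15 mm high, on a spring: it sinks about 1 mm per N, 6 mm at most, and rises again. Origin: centre of its lower face.
- earth_top (a point): The crown of the brass dome, 59 mm above the worktop when untouched: the spot to touch.
- round_station: Loose desk push-switch station of 0.6 to 1.0 kg on rubber feet: grey housing 72 x 72 mm, 42 mm high, with a dark metal top plate, a black cable gland that sticks out 18 mm at its back (+x), and one white key in the middle of its top: a round disc 44 mm across. Origin: centre of the underside, z up.
- round_top (a point): Centre of the top face of the round key, 60 mm above the worktop when up. The key stands 18 mm above the housing. Its cap is slightly springy (0.6 mm per N) on a plunger that moves at about 3 N, runs 8 mm down to its stop and stays wherever it is left, so that a pressed key stands 10 mm above the housing. At the stop the cap gives about another 4 mm, up to 10 N, before it is solid.
- round_key (a joint): Plunger of the round key: 0 m fully up (as at the start), 0.008 m fully down.
- bar_station: Loose desk push-switch station of 0.6 to 1.0 kg on rubber feet: grey housing 72 x 72 mm, 42 mm high, with a dark metal top plate, a black cable gland that sticks out 18 mm at its back (+x), and one white key in the middle of its top: a long narrow bar, 20 mm (x) by 60 mm (y). Origin: centre of the underside, z up.
- bar_top (a point): Centre of the top face of the bar key, 60 mm above the worktop when up. The key stands 18 mm above the housing. Its cap is slightly springy (0.6 mm per N) on a plunger that moves at about 3 N, runs 8 mm down to its stop and stays wherever it is left, so that a pressed key stands 10 mm above the housing. At the stop the cap gives about another 4 mm, up to 10 N, before it is solid.
- bar_key (a joint): Plunger of the bar key: 0 m fully up (as at the start), 0.008 m fully down.
- square_station: Loose desk push-switch station of 0.6 to 1.0 kg on rubber feet: grey housing 72 x 72 mm, 42 mm high, with a dark metal top plate, a black cable gland that sticks out 18 mm at its back (+x), and one white key in the middle of its top: a square 40 x 40 mm; this station is not to be used. Origin: centre of the underside, z up.
- square_top (a point): Centre of the top face of the square key, 60 mm above the worktop when up; not to be pressed. It is made like the others.
- square_key (a joint): Plunger of the square key: 0 m fully up (as at the start), 0.008 m fully down.
- near_vial: Bystander, to be left alone: white plastic vial with screw cap, 35 mm across, 54 mm tall, upright, between two of the stations. Origin: centre of the underside, z up.
- near_beaker: Bystander, to be left alone: glass beaker, 45 mm across, 58 mm tall, upright, between two of the stations. Origin: centre of the underside, z up.
- far_vial: Bystander, to be left alone: white plastic vial with screw cap, 35 mm across, 54 mm tall, upright, between two of the stations. Origin: centre of the underside, z up.
- flask: Bystander, to be left alone: conical glass flask, 63 mm across, 101 mm tall, upright, behind the stations. Origin: centre of the underside, z up.
- bottle: Bystander, to be left alone: white reagent bottle with screw cap, 45 mm across, 103 mm tall, upright, behind the stations. Origin: centre of the underside, z up.
- tape: Bystander, to be left alone: roll of tape, 76 mm across, 19 mm high, lying flat, to the left of the stations (the nearer of two rolls on the worktop). Origin: centre of the underside, z up.

How it is judged:
On the way, in this order (a step that is already met when the one before it is completed fails the run):
1. the fingertips rest on the brass stud (over 0.4 N) for 0.5 s, before any key is pressed (contact force between the fingers and earth_stud above 0.4 N and value of joint each of round_key, bar_key below 0.003 m), for 0.5 s.
2. the round key is pressed down (at least 6 of its 8 mm), the bar key still up (value of joint round_key above 0.006 m and value of joint bar_key below 0.003 m), for 0.1 s.
3. then the bar key is pressed down (at least 6 of its 8 mm) (value of joint bar_key above 0.006 m), for 0.1 s.
At the end, for the whole second after the job is handed in: The round and bar keys are down by at least 6 mm, the square key is up (within 1.5 mm), and the stations, the earthing post and the bystanders stand upright (within 0.15 rad) at rest within 20 mm of where they began (value of joint each of round_key, bar_key above 0.006 m and value of joint square_key below 0.0015 m and distance of each of round_station, bar_station, square_station, earth_post, near_vial, near_beaker, far_vial, flask, bottle, tape from where it was at the start of the episode below 0.02 m and angle between each of round_station, bar_station, square_station, earth_post, near_vial, near_beaker, far_vial, flask, bottle, tape's own z axis and vertical below 0.15 rad and linear speed of each of round_station, bar_station, square_station, earth_post below 0.02 m/s); the robot touches nothing.
It fails at once if the square key is pressed (more than 1.5 mm) (value of joint square_key above 0.0015 m).
It fails at once if a station or the earthing post is pushed harder than 20 N (contact force between any of the fingers, the arm and round_station above 20 N or contact force between any of the fingers, the arm and bar_station above 20 N or contact force between any of the fingers, the arm and square_station above 20 N or contact force between any of the fingers, the arm and earth_post above 20 N).
It fails at once if a station or the earthing post is lifted (more than 8 mm) (height (world z) of any of round_station, bar_station, square_station, earth_post above 0.008 m).
It fails at once if a station, the post or a bystander is shifted (20 mm) or tipped (0.15 rad) (not (distance of each of round_station, bar_station, square_station, earth_post, near_vial, near_beaker, far_vial, flask, bottle, tape from where it was at the start of the episode below 0.02 m and angle between each of round_station, bar_station, square_station, earth_post, near_vial, near_beaker, far_vial, flask, bottle, tape's own z axis and vertical below 0.15 rad)).
It also fails if it takes over 58 s, if anything falls off the work surface, if the arm or the gripper's body presses on something with over 40 N, if the wrist force passes 120 N, or if a joint passes its speed limit or range.

## Robot

A 7-joint arm with a two-finger parallel gripper is mounted at the origin on a cart in front of the work surface, level with it; the furniture and walls round the work are solid. World frame = base frame: x ahead of the robot, y to its left, z up, the work surface at z = 0. Lengths are in m, angles in rad, forces in N, time in s.
With the tool pointing down it reaches from about 0.425 to 0.8 m from the base axis. Payload 8.3 kg.
Tool frame: the origin (TCP) lies on the centre line of the jaws, within the pads' length; the fingertips stand 22 mm ahead of it and the grasp point (between the pads) lies 3 mm ahead of it (env.tip_reach is the distance from the TCP to the fingertips, in m); z points along the fingers, y is the line along which they close (so a half turn about z gives the same grasp; the last joint's range is limited). The gripper opens to 85 mm and grips with 20 to 120 N. Pads are 22 mm wide; open, the fingers measure 114 mm over their backs; the gripper's body (76 mm by 85 mm) begins 54 mm behind the grasp point. The pads swing forward as they close: fully open they stand 13 mm farther back than shut.
Start: joints at [1.133, 0.383, 0.016, 1.37, -0.006, 1.388, -0.046], TCP at [0.229, -0.582, 0.253] pointing down, gripper open.
Joint ranges: [-2.95, 2.95], [-0.25, 2.06], [-1.52, 1.56], [0.18, 2.33], [-1.44, 4.58], [0.02, 2.06], [-3.01, 3.01]. Speed limits (rad/s): [2.39, 2.39, 3.01, 3.01, 3.14, 3.14, 3.14].

## Interface

Orientations are given as a unit quaternion [x, y, z, w].
In Python, from cell import env, imaging, ticket gives the robot as it stands. The module is installed in compiled form; this text tells all that it offers.
- The arm moves only by the shell command python3 -m handwheel 'ROWS'. ROWS is JSON, a list of rows, each an object of numbers: "dx", "dy", "dz": the shift along the tool's x, y, z in m; "ax", "ay", "az": the turn, a rotation vector about the tool's x, y, z in rad; "jaw": the finger opening in m, from 0 to 0.0854. A call has 1 to 20 rows; each row shifts and turns the commanded pose from where the row before left it, along the tool's axes as they then stand; what a row does not reach is not made up. A row lasts 1/10 s, in which the tool goes at most 50 mm and 8.59 degrees, less where a joint would pass 70% of its speed; a pose out of reach is approached as far as the arm can. A call with a gripper value outside its range is refused whole. The fingers move at their own pace and stop on an object; the grip force is fixed at half the most. Time passes only in rows, so rows that do not move let the fingers close. It gives the time, the measured TCP pose, the force, the opening and the grip force at its end, in the units of the state.
- env.observe(): the state, without advancing time (a new reading comes with each control period).
- imaging.snapshot(name): name is "side" or "top"; returns the picture (384x512x3 uint8, red, green, blue); there is no depth.
- imaging.camera_model(name): a dict with "vfov" (degrees; the focal length in pixels is half the picture's height over the tangent of half this angle, whatever the lens; pixels are square), "cx", "cy" (the principal point, pixels), "distortion" ([k1, k2, p1, p2, k3] as OpenCV has them; the pictures are not rectified), "R" (3x3) and "t" (3): a world point X has camera coordinates R X + t. Camera axes: x right, y down, z forward; pixel columns grow to the right and rows downward; lengths in m; the calibration is good to about 2 mm. A picture is of the moment at which its call begins. camera_model takes no time and is no camera call.
- ticket.sign_off(): hands the job in; it is judged then, once.
The state is a dict: "t": time; "qpos": joint angles; "dq": joint speeds; "joint_torque": joint torques, N m; "position": TCP position; "orientation": TCP orientation; "force": force on the tool from outside, world axes, zero at the start; "wrist_torque": the same for the moment, N m; "width": opening from 0.0 (shut) to 1.0 (fully open); "grasp_force": force on a finger pad.
Only numpy, scipy, OpenCV 4.12 (cv2) and the standard library are available. Lean on these libraries where they do the work, as an engineer would, in place of code of your own. Each camera call takes 0.05 s, during which the arm holds its last target. There are 200 camera calls.

## Working session

There is one attempt and no reset: what is moved stays moved. The work goes in short steps, Python scripts to look and compute and a shell command to move; the robot and the scene stay as the last step left them, time stands still between calls to the robot, and variables do not carry over. Pictures are saved under pics/ and viewed, at most 10 in all, crops included, and the job is handed in when it is done.

```bash
mkdir -p pics; python3 - <<'E'
from cell import env, imaging
import cv2
s=env.observe(); print(s['position'],s['orientation'],s['t'],s['force'],env.tip_reach)
for n in('side','top'):
    im=imaging.snapshot(n); cv2.imwrite(f'pics/{n}.png',im[:,:,::-1])
    m=imaging.camera_model(n); print(n,m)
E
```

```text
[ 0.22867983 -0.5811655   0.25228567] [ 9.82485017e-01  1.86339085e-01 -2.09328845e-04 -9.45295486e-04] 0.0 [-0.70888333  0.09258828 -0.28226902] 0.022
side {'vfov': 55.014103190972655, 'cx': 253.19364244867634, 'cy': 187.72247233393327, 'distortion': array([-0.10827294,  0.        ,  0.        ,  0.        ,  0.        ]), 'R': array([[-0.93250986, -0.36063397,  0.01919644],
       [-0.23070262,  0.55395903, -0.79994105],
       [ 0.27785188, -0.75038159, -0.59977146]]), 't': array([0.52611871, 0.16953496, 0.93424352])}
top {'vfov': 55.98340840580508, 'cx': 255.0303930290134, 'cy': 189.15694966470593, 'distortion': array([0.0032254, 0.       , 0.       , 0.       , 0.       ]), 'R': array([[-0.05988962, -0.99819818, -0.00369207],
       [-0.974009  ,  0.05924696, -0.21862357],
       [ 0.21844839, -0.00949717, -0.97580229]]), 't': array([0.03349911, 0.5693526 , 1.19782343])}
```

View pics/top.png

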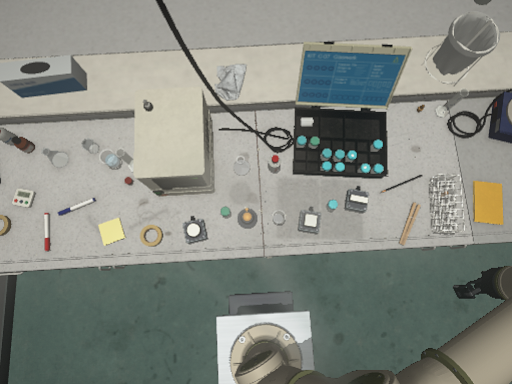

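View pics/side.png

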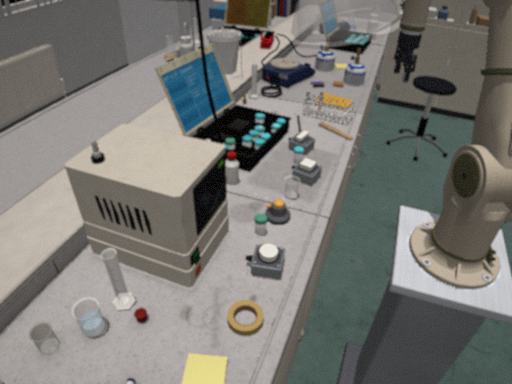

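Top view: round key at about (193,230), brass dome (247,217), square key (310,220), bar key (357,198). In the side view the same items are at (267,252), (278,205), (308,165) and (302,135). The flask and bottle stand behind at (242,162) and (275,160). Next I'll measure centroids and cast rays.

```bash
cat > h.py <<'E'
import cv2, numpy as np
from cell import imaging
def ray(n,uv):
    m=imaging.camera_model(n); f=192/np.tan(np.radians(m['vfov']/2))
    K=np.array([[f,0,m['cx']],[0,f,m['cy']],[0,0,1]])
    p=cv2.undistortPoints(np.array([[uv]],float),K,m['distortion'])[0,0]
    R=np.array(m['R']); return -R.T@m['t'], R.T@np.array([p[0],p[1],1])
def onplane(n,uv,z):
    o,d=ray(n,uv); return o+d*(z-o[2])/d[2]
def tri(a,b):
    (o,d),(p,e)=ray('top',a),ray('side',b)
    s=np.linalg.lstsq(np.c_[d,-e],p-o,rcond=None)[0]
    return (o+d*s[0]+p+e*s[1])/2, np.linalg.norm(o+d*s[0]-p-e*s[1])
def blob(im,c,r,kind):
    hsv=cv2.cvtColor(im,cv2.COLOR_BGR2HSV); H,S,V=cv2.split(hsv)
    m=((V>205)&(S<45)) if kind=='w' else ((H>5)&(H<28)&(S>110)&(V>110))
    w=np.zeros(m.shape,bool); w[c[1]-r:c[1]+r+1,c[0]-r:c[0]+r+1]=1
    n,l,st,ce=cv2.connectedComponentsWithStats((m&w).astype(np.uint8))
    i=1+np.argmax(st[1:,4]); ys,xs=np.where(l==i)
    return ce[i],st[i],cv2.minAreaRect(np.c_[xs,ys].astype(np.float32))
E
python3 - <<'E'
from h import *
T=cv2.imread('pics/top.png');S=cv2.imread('pics/side.png')
for n,a,b,k,z in [('round',(193,230),(267,252),'w',.06),('bar',(357,199),(303,134),'w',.06),('square',(310,220),(308,165),'w',.06),('stud',(247,217),(278,205),'o',.053)]:
    A=blob(T,a,13,k);B=blob(S,b,14,k)
    print(n,A[0],A[1],A[2],B[0],B[1]); print('  ',onplane('top',A[0],z).round(4),onplane('side',B[0],z).round(4),tri(A[0],B[0]))
for n,uv,z in [('vial',(226,212),.054),('beaker',(279,218),.058),('fvial',(332,205),.054),('flask',(242,157),.1),('bottle',(275,159),.1)]: print(n,onplane('top',uv,z).round(3))
def up(im,c): 
    x,y=c; return cv2.resize(im[y-28:y+28,x-35:x+35],(400,320),interpolation=cv2.INTER_CUBIC)
cv2.imwrite('pics/c.png',np.vstack([np.hstack([cv2.resize(T[180:250,180:250],(380,300)),cv2.resize(T[180:250,300:370],(380,300))]),np.hstack([cv2.resize(S[190:290,230:330],(380,300)),cv2.resize(S[110:200,260:350],(380,300))])]))
E
```

```text
round [192.77192982 229.54385965] [187 224  12  12 114] ((192.5, 229.5), (11.0, 11.0), 90.0) [268.36612022 249.92896175] [260 244  18  13 183]
   [0.4428 0.2198 0.06  ] [0.4408 0.2246 0.06  ] (array([0.44273132, 0.22045764, 0.05546851]), np.float64(0.0012811772950511277))
bar [359.         198.59036145] [351 195  17   8  83] ((358.98077392578125, 198.5961456298828), (16.669872283935547, 4.706787109375), 11.309932708740234) [302.5        133.86111111] [298 131  10   7  36]
   [ 0.5156 -0.3595  0.06  ] [ 0.5133 -0.351   0.06  ] (array([ 0.51601909, -0.36115775,  0.05451136]), np.float64(0.0010487894214240773))
square [310.41071429 220.125     ] [305 215  12  12 112] ((310.4864807128906, 220.08108520507812), (10.52153491973877, 10.52153491973877), 9.462322235107422) [307.80519481 162.22077922] [301 158  14   9  77]
   [ 0.4508 -0.1841  0.06  ] [ 0.4497 -0.1769  0.06  ] (array([ 0.45131282, -0.18489251,  0.05484094]), np.float64(0.00026681206025144127))
stud [246.86206897 216.4137931 ] [244 214   6   6  29] ((246.5, 216.5), (5.0, 5.0), 90.0) [278.23376623 203.31168831] [273 199  11   9  77]
   [0.4778 0.033  0.053 ] [0.475  0.0448 0.053 ] (array([0.47873577, 0.03311426, 0.04320881]), np.float64(0.0010332939340841401))
vial [0.497 0.104 0.054]
beaker [ 0.465 -0.077  0.058]
fvial [ 0.5   -0.265  0.054]
flask [0.678 0.038 0.1  ]
bottle [ 0.664 -0.076  0.1  ]
```

View pics/c.png

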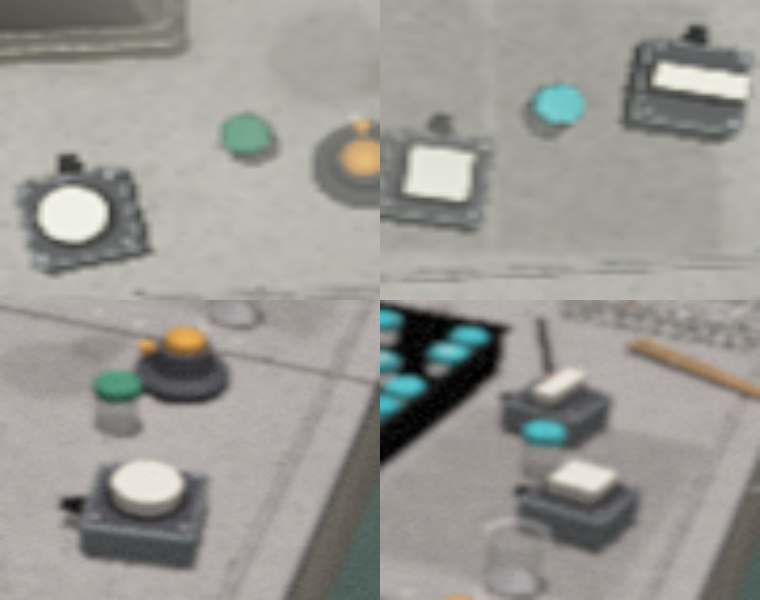

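The crops confirm the shapes: round key and brass dome on the left, square and bar keys on the right, with vials and a beaker between them. I'll use the top-view positions, so the first move goes toward the stud with the jaws shut.

```bash
python3 -m handwheel '[{"jaw":0,"dx":0.015,"dy":-0.009},{"jaw":0,"dx":0.03,"dy":-0.018},{"jaw":0,"dx":0.03,"dy":-0.018},{"jaw":0,"dx":0.03,"dy":-0.018},{"jaw":0,"dx":0.03,"dy":-0.018},{"jaw":0,"dx":0.03,"dy":-0.018},{"jaw":0,"dx":0.03,"dy":-0.018},{"jaw":0,"dx":0.03,"dy":-0.018},{"jaw":0,"dx":0.03,"dy":-0.018},{"jaw":0,"dx":0.03,"dy":-0.018},{"jaw":0,"dx":0.015,"dy":-0.009},{"jaw":0},{"jaw":0},{"jaw":0}]'
cat >> h.py <<'E'
def to(x,y,ztip):
    from cell import env
    from scipy.spatial.transform import Rotation as Rr
    s=env.observe(); R=Rr.from_quat(s['orientation']); p=np.array(s['position'])
    tip=p+R.apply([0,0,env.tip_reach])
    print('t',s['t'],'tip',tip.round(4),'F',np.round(s['force'],2),'w',s['width'],'zaxis',R.apply([0,0,1]).round(3),'move',R.inv().apply(np.array([x,y,ztip])-tip).round(4))
E
python3 -c "from h import to;to(.478,.033,.1)"
```

```text
t 0.1 tip [ 0.2287 -0.5812  0.2303] F [ 0.68  0.12 -0.09] w 0.9978923986091972 zaxis [-0.001  0.002 -1.   ] move [ 0.4569 -0.48    0.1312]invalid input
```

```bash
python3 -m handwheel '[{"dx":0,"dy":0,"dz":0,"ax":0,"ay":0,"az":0,"jaw":0}]'; python3 -m handwheel '[{"dx":0.01,"dy":-0.006,"jaw":0.0}]'; python3 -m handwheel '[{"dx":0.01,"dy":-0.006,"dz":0.0,"ax":0.0,"ay":0.0,"az":0.0,"jaw":0.001}]'
```

```text
t: 0.2
position: [0.2287, -0.5813, 0.2526]
orientation: [0.982, 0.186, -0.0, -0.001]
force: [-0.1, -0.5, -0.8]
width: 0.856
grasp_force: 0.0
t: 0.3
position: [0.2345, -0.5729, 0.2527]
orientation: [0.983, 0.185, -0.001, -0.0]
force: [-0.3, -0.9, -0.1]
width: 0.695
grasp_force: 0.0invalid input
```

Rows need all seven fields.

```bash
python3 -m handwheel '[{"dx":0.015,"dy":-0.009,"dz":0,"ax":0,"ay":0,"az":0,"jaw":0},{"dx":0.03,"dy":-0.018,"dz":0,"ax":0,"ay":0,"az":0,"jaw":0},{"dx":0.03,"dy":-0.018,"dz":0,"ax":0,"ay":0,"az":0,"jaw":0},{"dx":0.03,"dy":-0.018,"dz":0,"ax":0,"ay":0,"az":0,"jaw":0},{"dx":0.03,"dy":-0.018,"dz":0,"ax":0,"ay":0,"az":0,"jaw":0},{"dx":0.03,"dy":-0.018,"dz":0,"ax":0,"ay":0,"az":0,"jaw":0},{"dx":0.03,"dy":-0.018,"dz":0,"ax":0,"ay":0,"az":0,"jaw":0},{"dx":0.03,"dy":-0.018,"dz":0,"ax":0,"ay":0,"az":0,"jaw":0},{"dx":0.03,"dy":-0.018,"dz":0,"ax":0,"ay":0,"az":0,"jaw":0},{"dx":0.03,"dy":-0.018,"dz":0,"ax":0,"ay":0,"az":0,"jaw":0},{"dx":0.015,"dy":-0.009,"dz":0,"ax":0,"ay":0,"az":0,"jaw":0},{"dx":0,"dy":0,"dz":0,"ax":0,"ay":0,"az":0,"jaw":0}]'
python3 -c "from h import to;to(.478,.033,.1)"
```

```text
t: 1.5
position: [0.4517, -0.2899, 0.2535]
orientation: [0.982, 0.19, 0.001, -0.0]
force: [0.3, 0.0, -0.3]
width: -0.001
grasp_force: 0.0
t 1.5 tip [ 0.4517 -0.2899  0.2315] F [ 0.3   0.03 -0.3 ] w -0.0007085433164346074 zaxis [ 0.001  0.001 -1.   ] move [ 0.1447 -0.2897  0.1319]
```

```bash
python3 -m handwheel '[{"dx":0.0075,"dy":-0.0145,"dz":0,"ax":0,"ay":0,"az":0,"jaw":0},{"dx":0.0145,"dy":-0.029,"dz":0,"ax":0,"ay":0,"az":0,"jaw":0},{"dx":0.0145,"dy":-0.029,"dz":0,"ax":0,"ay":0,"az":0,"jaw":0},{"dx":0.0145,"dy":-0.029,"dz":0,"ax":0,"ay":0,"az":0,"jaw":0},{"dx":0.0145,"dy":-0.029,"dz":0,"ax":0,"ay":0,"az":0,"jaw":0},{"dx":0.0145,"dy":-0.029,"dz":0,"ax":0,"ay":0,"az":0,"jaw":0},{"dx":0.0145,"dy":-0.029,"dz":0,"ax":0,"ay":0,"az":0,"jaw":0},{"dx":0.0145,"dy":-0.029,"dz":0,"ax":0,"ay":0,"az":0,"jaw":0},{"dx":0.0145,"dy":-0.029,"dz":0,"ax":0,"ay":0,"az":0,"jaw":0},{"dx":0.0145,"dy":-0.029,"dz":0,"ax":0,"ay":0,"az":0,"jaw":0},{"dx":0.0075,"dy":-0.0145,"dz":0,"ax":0,"ay":0,"az":0,"jaw":0},{"dx":0,"dy":0,"dz":0.03,"ax":0,"ay":0,"az":0,"jaw":0},{"dx":0,"dy":0,"dz":0.04,"ax":0,"ay":0,"az":0,"jaw":0},{"dx":0,"dy":0,"dz":0.04,"ax":0,"ay":0,"az":0,"jaw":0},{"dx":0,"dy":0,"dz":0.02,"ax":0,"ay":0,"az":0,"jaw":0},{"dx":0,"dy":0,"dz":0,"ax":0,"ay":0,"az":0,"jaw":0}]'
python3 -c "
from h import *
to(.478,.033,.07)
S=imaging.snapshot('side')[:,:,::-1]; cv2.imwrite('pics/s2.png',cv2.resize(S[120:270,200:350],(590,590),interpolation=2))"
```

```text
t: 3.1
position: [0.4756, 0.0277, 0.1206]
orientation: [0.983, 0.186, -0.003, -0.0]
force: [-1.0, 0.5, 0.6]
width: -0.004
grasp_force: 0.0
t 3.1 tip [0.4754 0.0277 0.0986] F [-1.04  0.45  0.58] w -0.003646034537450333 zaxis [-0.006 -0.    -1.   ] move [ 0.0045 -0.0039  0.0285]
```

View pics/s2.png

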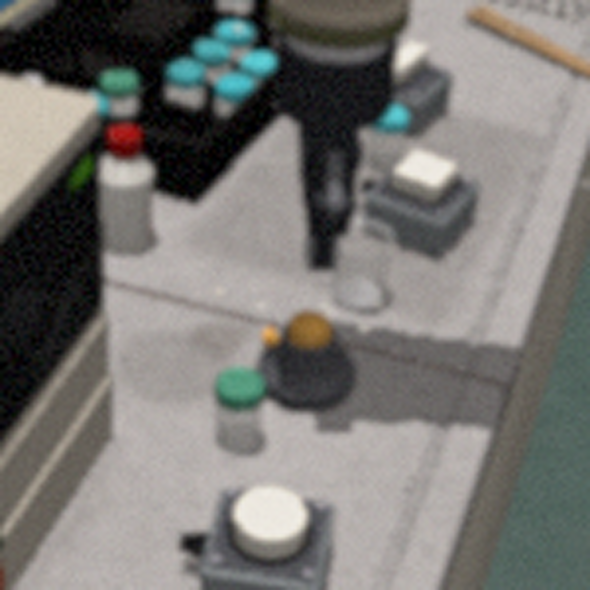

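The shut fingertips, at crop (320,265), are about 40 mm above the dome at (310,315), a few mm to its right as measured. I'll correct and descend to just above it.

```bash
python3 -m handwheel '[{"dx":0.0045,"dy":-0.004,"dz":0.01,"ax":0,"ay":0,"az":0,"jaw":0},{"dx":0,"dy":0,"dz":0.01,"ax":0,"ay":0,"az":0,"jaw":0},{"dx":0,"dy":0,"dz":0.01,"ax":0,"ay":0,"az":0,"jaw":0},{"dx":0,"dy":0,"dz":0.003,"ax":0,"ay":0,"az":0,"jaw":0},{"dx":0,"dy":0,"dz":0,"ax":0,"ay":0,"az":0,"jaw":0},{"dx":0,"dy":0,"dz":0,"ax":0,"ay":0,"az":0,"jaw":0},{"dx":0,"dy":0,"dz":0,"ax":0,"ay":0,"az":0,"jaw":0}]'
python3 -c "
from h import *
to(.478,.033,.057)"
```

```text
t: 3.85
position: [0.4815, 0.0335, 0.0907]
orientation: [0.983, 0.186, 0.0, 0.0]
force: [-1.0, 0.6, 0.2]
width: 0.001
grasp_force: 0.0
t 3.85 tip [0.4815 0.0335 0.0687] F [-1.03  0.58  0.19] w 0.0009234448211709916 zaxis [ 0.001  0.    -1.   ] move [-0.0034 -0.0008  0.0117]
```

```bash
python3 -m handwheel '[{"dx":-0.003,"dy":0,"dz":0.004,"ax":0,"ay":0,"az":0,"jaw":0},{"dx":0,"dy":0,"dz":0.003,"ax":0,"ay":0,"az":0,"jaw":0},{"dx":0,"dy":0,"dz":0.001,"ax":0,"ay":0,"az":0,"jaw":0},{"dx":0,"dy":0,"dz":0,"ax":0,"ay":0,"az":0,"jaw":0},{"dx":0,"dy":0,"dz":0,"ax":0,"ay":0,"az":0,"jaw":0}]'
python3 -m handwheel '[{"dx":0,"dy":0,"dz":0.0015,"ax":0,"ay":0,"az":0,"jaw":0},{"dx":0,"dy":0,"dz":0,"ax":0,"ay":0,"az":0,"jaw":0},{"dx":0,"dy":0,"dz":0,"ax":0,"ay":0,"az":0,"jaw":0}]'
python3 -m handwheel '[{"dx":0,"dy":0,"dz":0.0015,"ax":0,"ay":0,"az":0,"jaw":0},{"dx":0,"dy":0,"dz":0,"ax":0,"ay":0,"az":0,"jaw":0},{"dx":0,"dy":0,"dz":0,"ax":0,"ay":0,"az":0,"jaw":0}]'
python3 -c "
from h import *
to(.478,.033,.057)"
```

```text
t: 4.35
position: [0.4784, 0.0325, 0.0823]
orientation: [0.982, 0.186, 0.0, -0.0]
force: [-0.1, 0.8, -1.0]
width: -0.0
grasp_force: 0.0
t: 4.65
position: [0.4784, 0.0324, 0.0808]
orientation: [0.982, 0.186, 0.0, -0.0]
force: [0.4, -0.2, -0.7]
width: -0.001
grasp_force: 0.0
t: 4.95
position: [0.4785, 0.0324, 0.0794]
orientation: [0.982, 0.186, 0.0, -0.0]
force: [0.3, -0.3, 0.6]
width: 0.0
grasp_force: 0.5
t 4.95 tip [0.4785 0.0324 0.0574] F [ 0.32 -0.33  0.63] w 0.00019755531192787882 zaxis [ 0.  0. -1.] move [-0.0002 -0.0007  0.0004]
```

```bash
python3 -m handwheel '[{"dx":0,"dy":0,"dz":0.0015,"ax":0,"ay":0,"az":0,"jaw":0},{"dx":0,"dy":0,"dz":0,"ax":0,"ay":0,"az":0,"jaw":0},{"dx":0,"dy":0,"dz":0,"ax":0,"ay":0,"az":0,"jaw":0},{"dx":0,"dy":0,"dz":0,"ax":0,"ay":0,"az":0,"jaw":0}]'
python3 -m handwheel '[{"dx":0,"dy":0,"dz":0,"ax":0,"ay":0,"az":0,"jaw":0},{"dx":0,"dy":0,"dz":0,"ax":0,"ay":0,"az":0,"jaw":0},{"dx":0,"dy":0,"dz":0,"ax":0,"ay":0,"az":0,"jaw":0},{"dx":0,"dy":0,"dz":0,"ax":0,"ay":0,"az":0,"jaw":0}]'
```

```text
t: 5.35
position: [0.4785, 0.0324, 0.0779]
orientation: [0.982, 0.186, 0.0, -0.0]
force: [0.3, -0.2, 1.8]
width: -0.004
grasp_force: 1.2
t: 5.75
position: [0.4784, 0.0325, 0.0779]
orientation: [0.982, 0.186, 0.0, -0.0]
force: [0.2, 0.7, 2.9]
width: -0.001
grasp_force: 1.2
```

Contact is about 2.5 N. I'll hold a little longer to confirm, then rise.

```bash
python3 -m handwheel '[{"dx":0,"dy":0,"dz":0.0007,"ax":0,"ay":0,"az":0,"jaw":0},{"dx":0,"dy":0,"dz":0,"ax":0,"ay":0,"az":0,"jaw":0},{"dx":0,"dy":0,"dz":0,"ax":0,"ay":0,"az":0,"jaw":0},{"dx":0,"dy":0,"dz":0,"ax":0,"ay":0,"az":0,"jaw":0},{"dx":0,"dy":0,"dz":0,"ax":0,"ay":0,"az":0,"jaw":0},{"dx":0,"dy":0,"dz":0,"ax":0,"ay":0,"az":0,"jaw":0},{"dx":0,"dy":0,"dz":0,"ax":0,"ay":0,"az":0,"jaw":0},{"dx":0,"dy":0,"dz":0,"ax":0,"ay":0,"az":0,"jaw":0}]'
python3 -m handwheel '[{"dx":0,"dy":0,"dz":-0.005,"ax":0,"ay":0,"az":0,"jaw":0},{"dx":0,"dy":0,"dz":-0.015,"ax":0,"ay":0,"az":0,"jaw":0},{"dx":0,"dy":0,"dz":-0.03,"ax":0,"ay":0,"az":0,"jaw":0},{"dx":0,"dy":0,"dz":-0.03,"ax":0,"ay":0,"az":0,"jaw":0},{"dx":0,"dy":0,"dz":-0.01,"ax":0,"ay":0,"az":0,"jaw":0},{"dx":0,"dy":0,"dz":0,"ax":0,"ay":0,"az":0,"jaw":0},{"dx":0,"dy":0,"dz":0,"ax":0,"ay":0,"az":0,"jaw":0}]'
python3 -c "
from h import *
to(.443,.22,.07)"
```

```text
t: 6.55
position: [0.4784, 0.0324, 0.0772]
orientation: [0.982, 0.186, 0.0, -0.0]
force: [0.1, -0.4, 2.7]
width: 0.0
grasp_force: 1.5
t: 7.25
position: [0.4777, 0.0322, 0.1661]
orientation: [0.983, 0.186, -0.001, -0.0]
force: [-0.0, 0.5, -0.4]
width: 0.001
grasp_force: 0.0
t 7.25 tip [0.4777 0.0322 0.1441] F [-0.    0.55 -0.41] w 0.001439525716230648 zaxis [-0.001 -0.    -1.   ] move [ 0.0366 -0.1875  0.0742]
```

```bash
python3 -m handwheel '[{"dx":0.0023,"dy":-0.0125,"dz":0,"ax":0,"ay":0,"az":0,"jaw":0},{"dx":0.005,"dy":-0.025,"dz":0,"ax":0,"ay":0,"az":0,"jaw":0},{"dx":0.005,"dy":-0.025,"dz":0,"ax":0,"ay":0,"az":0,"jaw":0},{"dx":0.005,"dy":-0.025,"dz":0,"ax":0,"ay":0,"az":0,"jaw":0},{"dx":0.005,"dy":-0.025,"dz":0,"ax":0,"ay":0,"az":0,"jaw":0},{"dx":0.005,"dy":-0.025,"dz":0,"ax":0,"ay":0,"az":0,"jaw":0},{"dx":0.005,"dy":-0.025,"dz":0,"ax":0,"ay":0,"az":0,"jaw":0},{"dx":0.0023,"dy":-0.0125,"dz":0,"ax":0,"ay":0,"az":0,"jaw":0},{"dx":0.002,"dy":-0.012,"dz":0,"ax":0,"ay":0,"az":0,"jaw":0},{"dx":0,"dy":0,"dz":0.03,"ax":0,"ay":0,"az":0,"jaw":0},{"dx":0,"dy":0,"dz":0.03,"ax":0,"ay":0,"az":0,"jaw":0},{"dx":0,"dy":0,"dz":0.007,"ax":0,"ay":0,"az":0,"jaw":0},{"dx":0,"dy":0,"dz":0,"ax":0,"ay":0,"az":0,"jaw":0},{"dx":0,"dy":0,"dz":0,"ax":0,"ay":0,"az":0,"jaw":0},{"dx":0,"dy":0,"dz":0,"ax":0,"ay":0,"az":0,"jaw":0}]'
python3 -c "
from h import *
to(.443,.22,.06)
S=imaging.snapshot('side')[:,:,::-1]; cv2.imwrite('pics/s3.png',cv2.resize(S[150:300,190:340],(590,590),interpolation=2))"
```

```text
t: 8.75
position: [0.4449, 0.2202, 0.1016]
orientation: [0.983, 0.186, 0.001, -0.0]
force: [0.0, -0.5, -0.1]
width: 0.001
grasp_force: 0.0
t 8.75 tip [0.4449 0.2202 0.0796] F [ 0.02 -0.46 -0.06] w 0.0006688441805259435 zaxis [ 0.002  0.001 -1.   ] move [-0.0019 -0.0005  0.0196]
```

View pics/s3.png

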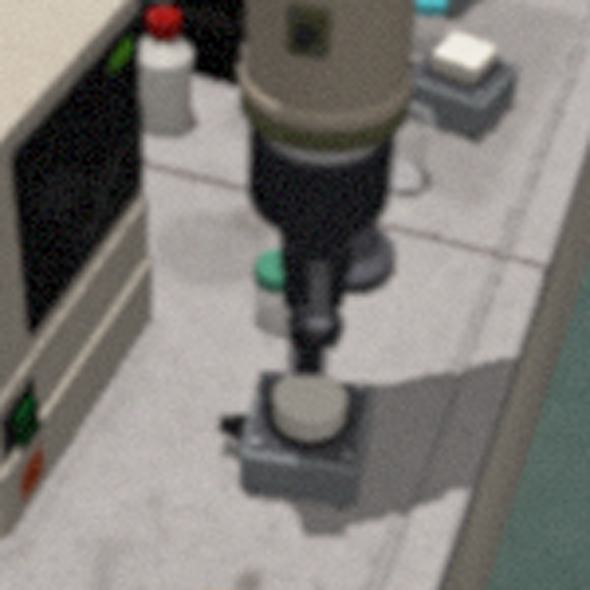

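The fingertips at crop (308,370) are directly above the round key at (310,405). I'll descend in small steps.

```bash
python3 -m handwheel '[{"dx":-0.002,"dy":0,"dz":0.01,"ax":0,"ay":0,"az":0,"jaw":0},{"dx":0,"dy":0,"dz":0.007,"ax":0,"ay":0,"az":0,"jaw":0},{"dx":0,"dy":0,"dz":0.002,"ax":0,"ay":0,"az":0,"jaw":0},{"dx":0,"dy":0,"dz":0.001,"ax":0,"ay":0,"az":0,"jaw":0},{"dx":0,"dy":0,"dz":0.001,"ax":0,"ay":0,"az":0,"jaw":0},{"dx":0,"dy":0,"dz":0.001,"ax":0,"ay":0,"az":0,"jaw":0},{"dx":0,"dy":0,"dz":0.001,"ax":0,"ay":0,"az":0,"jaw":0},{"dx":0,"dy":0,"dz":0,"ax":0,"ay":0,"az":0,"jaw":0},{"dx":0,"dy":0,"dz":0,"ax":0,"ay":0,"az":0,"jaw":0}]'
python3 -m handwheel '[{"dx":0,"dy":0,"dz":0.001,"ax":0,"ay":0,"az":0,"jaw":0},{"dx":0,"dy":0,"dz":0.001,"ax":0,"ay":0,"az":0,"jaw":0},{"dx":0,"dy":0,"dz":0.001,"ax":0,"ay":0,"az":0,"jaw":0},{"dx":0,"dy":0,"dz":0.001,"ax":0,"ay":0,"az":0,"jaw":0},{"dx":0,"dy":0,"dz":0,"ax":0,"ay":0,"az":0,"jaw":0},{"dx":0,"dy":0,"dz":0,"ax":0,"ay":0,"az":0,"jaw":0}]'
```

```text
t: 9.7
position: [0.4421, 0.2191, 0.0772]
orientation: [0.982, 0.186, 0.0, -0.0]
force: [-0.9, -1.5, 2.2]
width: -0.001
grasp_force: 0.9
t: 10.3
position: [0.4422, 0.2191, 0.0732]
orientation: [0.982, 0.186, 0.0, -0.0]
force: [-0.8, -0.4, 2.5]
width: 0.0
grasp_force: 0.9
```

```bash
for i in 1; do :; done; python3 -m handwheel '[{"dx":0,"dy":0,"dz":0.001,"ax":0,"ay":0,"az":0,"jaw":0},{"dx":0,"dy":0,"dz":0.001,"ax":0,"ay":0,"az":0,"jaw":0},{"dx":0,"dy":0,"dz":0,"ax":0,"ay":0,"az":0,"jaw":0},{"dx":0,"dy":0,"dz":0,"ax":0,"ay":0,"az":0,"jaw":0}]'
python3 -m handwheel '[{"dx":0,"dy":0,"dz":0.001,"ax":0,"ay":0,"az":0,"jaw":0},{"dx":0,"dy":0,"dz":0,"ax":0,"ay":0,"az":0,"jaw":0},{"dx":0,"dy":0,"dz":0,"ax":0,"ay":0,"az":0,"jaw":0}]'
```

```text
t: 10.7
position: [0.4422, 0.2192, 0.0713]
orientation: [0.982, 0.186, 0.0, -0.0]
force: [-1.0, -1.3, 4.2]
width: 0.001
grasp_force: 2.3
t: 11.0
position: [0.4422, 0.2192, 0.0704]
orientation: [0.982, 0.186, 0.0, -0.0]
force: [-1.9, -1.1, 6.1]
width: -0.003
grasp_force: 3.1
```

The force climbs at the cap's own stiffness (about 1.7 N/mm) up to 6 N, so the plunger is at its stop. I'll rise and go to the bar key.

```bash
python3 -m handwheel '[{"dx":0,"dy":0,"dz":-0.005,"ax":0,"ay":0,"az":0,"jaw":0},{"dx":0,"dy":0,"dz":-0.015,"ax":0,"ay":0,"az":0,"jaw":0},{"dx":0,"dy":0,"dz":-0.03,"ax":0,"ay":0,"az":0,"jaw":0},{"dx":0,"dy":0,"dz":-0.03,"ax":0,"ay":0,"az":0,"jaw":0},{"dx":0,"dy":0,"dz":-0.03,"ax":0,"ay":0,"az":0,"jaw":0},{"dx":0,"dy":0,"dz":-0.01,"ax":0,"ay":0,"az":0,"jaw":0},{"dx":0,"dy":0,"dz":0,"ax":0,"ay":0,"az":0,"jaw":0},{"dx":0,"dy":0,"dz":0,"ax":0,"ay":0,"az":0,"jaw":0}]'
python3 -c "
from h import *
to(.5155,-.36,.08)"
```

```text
t: 11.8
position: [0.4417, 0.2187, 0.1891]
orientation: [0.983, 0.186, -0.001, 0.0]
force: [0.1, -0.2, 0.0]
width: 0.0
grasp_force: 0.0
t 11.8 tip [0.4416 0.2187 0.1671] F [ 0.07 -0.17  0.04] w 7.822236072948464e-05 zaxis [-0.001 -0.001 -1.   ] move [-0.1429  0.5656  0.0873]
```

```bash
python3 -m handwheel '[{"dx":-0.0045,"dy":0.0177,"dz":0,"ax":0,"ay":0,"az":0,"jaw":0},{"dx":-0.009,"dy":0.0353,"dz":0,"ax":0,"ay":0,"az":0,"jaw":0},{"dx":-0.009,"dy":0.0353,"dz":0,"ax":0,"ay":0,"az":0,"jaw":0},{"dx":-0.009,"dy":0.0353,"dz":0,"ax":0,"ay":0,"az":0,"jaw":0},{"dx":-0.009,"dy":0.0353,"dz":0,"ax":0,"ay":0,"az":0,"jaw":0},{"dx":-0.009,"dy":0.0353,"dz":0,"ax":0,"ay":0,"az":0,"jaw":0},{"dx":-0.009,"dy":0.0353,"dz":0,"ax":0,"ay":0,"az":0,"jaw":0},{"dx":-0.009,"dy":0.0353,"dz":0,"ax":0,"ay":0,"az":0,"jaw":0},{"dx":-0.009,"dy":0.0353,"dz":0,"ax":0,"ay":0,"az":0,"jaw":0},{"dx":-0.009,"dy":0.0353,"dz":0,"ax":0,"ay":0,"az":0,"jaw":0},{"dx":-0.009,"dy":0.0353,"dz":0,"ax":0,"ay":0,"az":0,"jaw":0},{"dx":-0.009,"dy":0.0353,"dz":0,"ax":0,"ay":0,"az":0,"jaw":0},{"dx":-0.009,"dy":0.0353,"dz":0,"ax":0,"ay":0,"az":0,"jaw":0},{"dx":-0.009,"dy":0.0353,"dz":0,"ax":0,"ay":0,"az":0,"jaw":0},{"dx":-0.009,"dy":0.0353,"dz":0,"ax":0,"ay":0,"az":0,"jaw":0},{"dx":-0.009,"dy":0.0353,"dz":0,"ax":0,"ay":0,"az":0,"jaw":0},{"dx":-0.0045,"dy":0.0177,"dz":0,"ax":0,"ay":0,"az":0,"jaw":0},{"dx":0,"dy":0,"dz":0,"ax":0,"ay":0,"az":0,"jaw":0},{"dx":0,"dy":0,"dz":0,"ax":0,"ay":0,"az":0,"jaw":0},{"dx":0,"dy":0,"dz":0,"ax":0,"ay":0,"az":0,"jaw":0}]'
python3 -c "
from h import *
to(.5155,-.36,.08)"
```

```text
t: 13.8
position: [0.515, -0.3575, 0.189]
orientation: [0.982, 0.187, -0.0, -0.001]
force: [-1.5, 0.5, 0.5]
width: 0.003
grasp_force: 0.0
t 13.8 tip [ 0.515  -0.3575  0.167 ] F [-1.5   0.47  0.51] w 0.002933768581819082 zaxis [-0.001  0.002 -1.   ] move [-0.0004  0.0027  0.087 ]
```

```bash
python3 -m handwheel '[{"dx":0,"dy":0.0025,"dz":0.02,"ax":0,"ay":0,"az":0,"jaw":0},{"dx":0,"dy":0,"dz":0.03,"ax":0,"ay":0,"az":0,"jaw":0},{"dx":0,"dy":0,"dz":0.027,"ax":0,"ay":0,"az":0,"jaw":0},{"dx":0,"dy":0,"dz":0.01,"ax":0,"ay":0,"az":0,"jaw":0},{"dx":0,"dy":0,"dz":0,"ax":0,"ay":0,"az":0,"jaw":0},{"dx":0,"dy":0,"dz":0,"ax":0,"ay":0,"az":0,"jaw":0},{"dx":0,"dy":0,"dz":0,"ax":0,"ay":0,"az":0,"jaw":0}]'
python3 -c "
from h import *
to(.5155,-.36,.06)
S=imaging.snapshot('side')[:,:,::-1]; T=imaging.snapshot('top')[:,:,::-1]
cv2.imwrite('pics/s4.png',np.hstack([cv2.resize(S[80:200,240:340],(395,474),interpolation=2),cv2.resize(T[160:270,305:405],(395,474),interpolation=2)]))"
```

```text
t: 14.5
position: [0.5169, -0.362, 0.105]
orientation: [0.982, 0.186, 0.001, 0.001]
force: [0.7, -0.5, -0.2]
width: 0.003
grasp_force: 0.0
t 14.5 tip [ 0.5169 -0.362   0.083 ] F [ 0.7  -0.51 -0.23] w 0.00306122278336583 zaxis [ 0.003 -0.002 -1.   ] move [-0.0006 -0.0024  0.023 ]
```

View pics/s4.png

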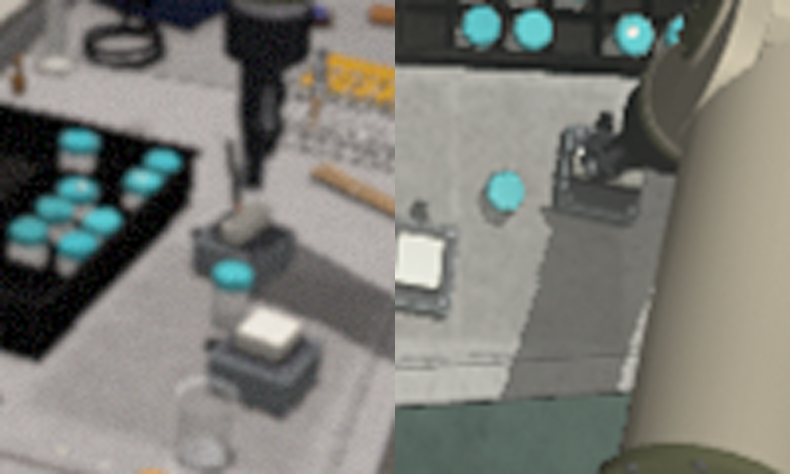

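The fingertips, at left crop (255,180), are just above the bar key at (245,215), and the top view agrees. I'll lower and press.

```bash
python3 -m handwheel '[{"dx":-0.0005,"dy":-0.002,"dz":0.01,"ax":0,"ay":0,"az":0,"jaw":0},{"dx":0,"dy":0,"dz":0.009,"ax":0,"ay":0,"az":0,"jaw":0},{"dx":0,"dy":0,"dz":0.002,"ax":0,"ay":0,"az":0,"jaw":0},{"dx":0,"dy":0,"dz":0.001,"ax":0,"ay":0,"az":0,"jaw":0},{"dx":0,"dy":0,"dz":0.001,"ax":0,"ay":0,"az":0,"jaw":0},{"dx":0,"dy":0,"dz":0.001,"ax":0,"ay":0,"az":0,"jaw":0},{"dx":0,"dy":0,"dz":0.001,"ax":0,"ay":0,"az":0,"jaw":0},{"dx":0,"dy":0,"dz":0.001,"ax":0,"ay":0,"az":0,"jaw":0},{"dx":0,"dy":0,"dz":0,"ax":0,"ay":0,"az":0,"jaw":0},{"dx":0,"dy":0,"dz":0,"ax":0,"ay":0,"az":0,"jaw":0}]'
python3 -m handwheel '[{"dx":0,"dy":0,"dz":0.001,"ax":0,"ay":0,"az":0,"jaw":0},{"dx":0,"dy":0,"dz":0.001,"ax":0,"ay":0,"az":0,"jaw":0},{"dx":0,"dy":0,"dz":0.001,"ax":0,"ay":0,"az":0,"jaw":0},{"dx":0,"dy":0,"dz":0.001,"ax":0,"ay":0,"az":0,"jaw":0},{"dx":0,"dy":0,"dz":0,"ax":0,"ay":0,"az":0,"jaw":0},{"dx":0,"dy":0,"dz":0,"ax":0,"ay":0,"az":0,"jaw":0}]'
```

```text
t: 15.6
position: [0.5147, -0.36, 0.0772]
orientation: [0.982, 0.186, 0.0, 0.0]
force: [-1.1, 0.4, 1.7]
width: -0.002
grasp_force: 0.9
t: 16.2
position: [0.5147, -0.36, 0.0731]
orientation: [0.982, 0.186, 0.0, 0.0]
force: [-0.1, -0.4, 2.1]
width: -0.001
grasp_force: 0.9
```

```bash
python3 -m handwheel '[{"dx":0,"dy":0,"dz":0.001,"ax":0,"ay":0,"az":0,"jaw":0},{"dx":0,"dy":0,"dz":0.001,"ax":0,"ay":0,"az":0,"jaw":0},{"dx":0,"dy":0,"dz":0,"ax":0,"ay":0,"az":0,"jaw":0},{"dx":0,"dy":0,"dz":0,"ax":0,"ay":0,"az":0,"jaw":0}]'
python3 -m handwheel '[{"dx":0,"dy":0,"dz":0.001,"ax":0,"ay":0,"az":0,"jaw":0},{"dx":0,"dy":0,"dz":0,"ax":0,"ay":0,"az":0,"jaw":0},{"dx":0,"dy":0,"dz":0,"ax":0,"ay":0,"az":0,"jaw":0}]'
```

```text
t: 16.6
position: [0.5148, -0.36, 0.0714]
orientation: [0.982, 0.186, 0.0, 0.0]
force: [-1.2, 0.8, 3.7]
width: 0.002
grasp_force: 2.3
t: 16.9
position: [0.5148, -0.36, 0.0705]
orientation: [0.982, 0.186, 0.0, 0.0]
force: [-2.4, 0.9, 6.0]
width: -0.002
grasp_force: 3.0
```

The bar key shows the same force signature and is at its stop. I'll rise, move off to the side and check.

```bash
python3 -m handwheel '[{"dx":0,"dy":0,"dz":-0.005,"ax":0,"ay":0,"az":0,"jaw":0},{"dx":0,"dy":0,"dz":-0.015,"ax":0,"ay":0,"az":0,"jaw":0},{"dx":0,"dy":0,"dz":-0.03,"ax":0,"ay":0,"az":0,"jaw":0},{"dx":0,"dy":0,"dz":-0.03,"ax":0,"ay":0,"az":0,"jaw":0},{"dx":0,"dy":0,"dz":-0.03,"ax":0,"ay":0,"az":0,"jaw":0},{"dx":0,"dy":0,"dz":-0.03,"ax":0,"ay":0,"az":0,"jaw":0},{"dx":0,"dy":0,"dz":-0.03,"ax":0,"ay":0,"az":0,"jaw":0},{"dx":-0.02,"dy":0.01,"dz":0,"ax":0,"ay":0,"az":0,"jaw":0},{"dx":-0.03,"dy":0.01,"dz":0,"ax":0,"ay":0,"az":0,"jaw":0},{"dx":-0.03,"dy":0.01,"dz":0,"ax":0,"ay":0,"az":0,"jaw":0},{"dx":-0.03,"dy":0.01,"dz":0,"ax":0,"ay":0,"az":0,"jaw":0},{"dx":-0.03,"dy":0.01,"dz":0,"ax":0,"ay":0,"az":0,"jaw":0},{"dx":-0.03,"dy":0.01,"dz":0,"ax":0,"ay":0,"az":0,"jaw":0},{"dx":-0.01,"dy":0.01,"dz":0,"ax":0,"ay":0,"az":0,"jaw":0},{"dx":0,"dy":0,"dz":0,"ax":0,"ay":0,"az":0,"jaw":0},{"dx":0,"dy":0,"dz":0,"ax":0,"ay":0,"az":0,"jaw":0},{"dx":0,"dy":0,"dz":0,"ax":0,"ay":0,"az":0,"jaw":0},{"dx":0,"dy":0,"dz":0,"ax":0,"ay":0,"az":0,"jaw":0}]'
python3 -c "
from h import *
S=imaging.snapshot('side')[:,:,::-1]; T=imaging.snapshot('top')[:,:,::-1]
for n,a,b in [('round',(193,230),(267,252)),('bar',(357,199),(303,134)),('square',(310,220),(308,165))]:
    print(n,blob(T,a,13,'w')[0],blob(S,b,14,'w')[0])
cv2.imwrite('pics/s5.png',np.hstack([cv2.resize(S[100:290,230:350],(370,586),interpolation=2),cv2.resize(T[140:270,170:400],(420,237),interpolation=2,dst=None) if 0 else cv2.copyMakeBorder(cv2.resize(T[140:270,170:400],(420,237),interpolation=2),0,349,0,0,0)]))"
```

```text
t: 18.7
position: [0.3744, -0.4896, 0.2401]
orientation: [0.982, 0.188, 0.0, -0.0]
force: [-0.2, -0.4, 0.3]
width: -0.002
grasp_force: 0.0
round [193.36521739 229.73043478] [268.13714286 252.60571429]
bar [358.5        199.06410256] [302.33333333 135.86111111]
square [310.43362832 220.07964602] [307.92 162.28]
```

View pics/s5.png

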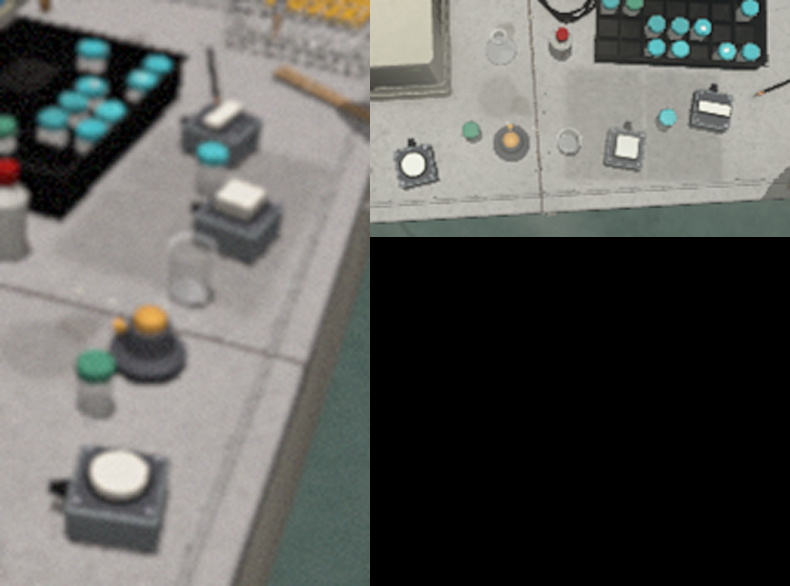

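The round key has dropped 2.7 px in the side view and the bar key 2.0 px, so both are down. The square key has not moved, and everything stands in place with the arm clear.

```bash
python3 -c "
from cell import ticket
print(ticket.sign_off())"
```

```text
the job is handed in; nothing more can be done
None
```

I rested the closed fingertips on the earthing stud, pressed the round key and then the bar key to their stops at about 6 N each, left the square key up, and handed the job in at about 19 s with the arm clear; sign-off returned no verdict.

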